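# Put the reground drill bit back in its hole

### The arm

A 7-joint arm with a two-finger parallel gripper is mounted at the origin on the work surface. World frame = base frame: x ahead of the robot, y to its left, z up, the work surface at z = 0. Lengths are in m, angles in rad, forces in N, time in s.
With the tool pointing down it reaches from about 0.425 to 0.925 m from the base axis. Payload 6.8 kg.
Tool frame: the origin (TCP) lies on the centre line of the jaws, within the pads' length; the fingertips stand 17 mm ahead of it and the grasp point (between the pads) lies 2 mm behind it (nose_length is the distance from the TCP to the fingertips, in m); z points along the fingers, x is the direction in which the jaws open and shut, and the axes are right-handed (so a half turn about z gives the same grasp; the last joint's range is limited). The gripper opens to 85 mm and grips with 20 to 120 N. Pads are 22 mm wide; open, the fingers measure 114 mm over their backs; the gripper's body (76 mm by 85 mm) begins 54 mm behind the grasp point. The pads swing forward as they close: fully open they stand 13 mm farther back than shut.
Start: joints at [1.031, 0.477, 0.022, 1.555, -0.011, 1.109, -0.083], TCP at [0.283, -0.613, 0.248] pointing down, gripper open.
Joint ranges: [-2.96, 2.96], [-0.34, 2.1], [-1.41, 1.46], [0.24, 2.44], [-1.37, 4.51], [0.17, 1.92], [-2.96, 2.96]. Speed limits (rad/s): [2.39, 2.39, 3.14, 3.14, 3.14, 3.14, 3.14].

### API

Orientations are given as a unit quaternion [w, x, y, z].
In Python, from station import * gives the robot as it stands.
- The arm moves only by the tool send_rows, never from a script. Its argument "commands" is a list of rows, each an object with "translation": the shift along the tool's x, y, z in m, a list of three; "rot": the turn, a rotation vector about the tool's x, y, z in degrees, a list of three; "grip": the finger opening in m, from 0 to 0.0854. In form: [{"translation": [tx, ty, tz], "rot": [rx, ry, rz], "grip": grip}, ...]. A call has exactly 5 rows; each row shifts and turns the commanded pose from where the row before left it, along the tool's axes as they then stand; what a row does not reach is not made up. A row lasts 1/12 s, in which the tool goes at most 41.7 mm and 7.16 degrees, less where a joint would pass 70% of its speed; a pose out of reach is approached as far as the arm can. A call with a gripper value outside its range is refused whole. The fingers move at their own pace and stop on an object; "force" is the grip in N (left out, the last holds). Time passes only in rows, so rows that do not move let the fingers close, or fill a call up. It gives the time, the measured TCP pose, the force and the opening at its end, in the units of the state.
- get_obs(): the state, without advancing time (a new reading comes with each control period).
- read_camera(name): name is "side" or "top" or "wrist"; returns a dict with "pixels" (420x560x3 uint8, red, green, blue), "depth" (420x560 float32, m along the optical axis (not along the pixel's ray), 0 where there is no reading), "mtx" (3x3 intrinsics, pixels), "extrinsics" (4x4, takes a point from camera to world coordinates). Camera axes: x right, y up, looking along -z (the intrinsics and any distortion apply to the point x, -y, -z); pixel columns grow to the right and rows downward; lengths in m; the calibration is good to about 2 mm. The wrist camera is an equidistant fisheye: a pixel r from the principal point sees the ray r / f radians off the axis. A picture is of the moment at which its call begins.
- hand_in(): hands the job in, once; it reports no verdict.
The state is a dict: "t": time; "q": joint angles; "joint_vel": joint speeds; "joint_torque": joint torques, N m; "eef_pos": TCP position; "tool_rot": TCP orientation; "contact_force": force on the tool from outside, world axes, zero at the start; "torque": the same for the moment, N m; "gripper_width": opening from 0.0 (shut) to 1.0 (fully open).
Only numpy, scipy, OpenCV 4.12 (cv2) and the standard library are available. Lean on these libraries where they do the work, as an engineer would, in place of code of your own. Each camera call takes 0.05 s, during which the arm holds its last target.

### The job

The drill bit standing in the test piece on the green mat has been reground: put it back upright, shank down, in the hole of the drill block that matches its diameter, pushed past the grip spring until it sits fully home on the bottom. The block lies slack endways in its tray, so feel for the hole with a light touch and never lean hard on the block. Leave the two other bits standing in their test pieces.

Things in the scene. Friction and masses are not known exactly. Their poses are not given: they have to be found in the camera images.
- tray: Green folded-steel tray screwed to the bench, 270 mm long (its y axis), 57 mm wide (x), walls 21 mm high, floor 3 mm thick; origin at the centre of its underside, on the bench; z up. In it lies the pale hardwood drill block, 236 x 50 x 50 mm, 0.8 kg with its bits. A finger gap for lifting the block out leaves it slack along y: it lies up to 14 mm either way from mid-tray; across (x) under 1 mm.
- row_mid (a point): Point fixed to the tray, over its centre, level with the block's top (53 mm above the bench). Six round blind holes in a row, 40 mm apart along y, for 8, 10, 12, 14, 16, 18 mm bits from -y to +y (in mid-tray at -100, -60, -20, 20, 60, 100 mm), each 1.5 mm wider than its bit. The 8, 16 and 18 mm holes hold their bits, which stand 41, 77 and 85 mm above the block; the others are empty.
- tray_end (a point): Inside of the tray's +y end wall, on the tray floor, 132 mm along y from the tray's origin. The gap between it and the block's end varies from 0 to 28 mm: the block's own place is not measured, only seen or felt. Touched lightly with a bit, the block stays put. It is hard and unyielding: meet it at 10 mm/s or slower, and push with 20 N at most.
- mat: Flat green mat on the bench, 130 mm square, 2 mm thick, origin at its centre. One of three test pieces stands on it, within 15 mm of its middle: the bit in that test piece is the reground one, to be put away. It may be any of the three sizes. The other two stand more than 100 mm away.
- mid10 (a point): Point fixed to the tray, not to the block: where the centre of the 10 mm hole's mouth would be with the block in mid-tray (the hole is up to 14 mm from it along the tray's y). Hole 38 mm deep; its floor is 15 mm above the bench. On its +x side a leaf spring bears on the shank from about 15 mm down: a bit dropped in stays up there; pushing on takes about 4 to 10 N, until it stops hard.
- mid12 (a point): Point fixed to the tray, not to the block: where the centre of the 12 mm hole's mouth would be with the block in mid-tray (the hole is up to 14 mm from it along the tray's y). Hole 38 mm deep; its floor is 15 mm above the bench. On its +x side a leaf spring bears on the shank from about 15 mm down: a bit dropped in stays up there; pushing on takes about 4 to 10 N, until it stops hard.
- mid14 (a point): Point fixed to the tray, not to the block: where the centre of the 14 mm hole's mouth would be with the block in mid-tray (the hole is up to 14 mm from it along the tray's y). Hole 38 mm deep; its floor is 15 mm above the bench. On its +x side a leaf spring bears on the shank from about 15 mm down: a bit dropped in stays up there; pushing on takes about 4 to 10 N, until it stops hard.
- bit10_center (a point): Middle of the 10 mm stub twist drill, on its axis (z to the point): 89 mm long, 10 mm in diameter all along; lower 46 mm bright plain shank, end chamfered 1.5 mm; above, black flutes and bright point. Stands shank down, 25 mm deep in its test piece: fixed steel bar, 50 x 85 mm, 35 mm high, hole floor 10 mm above the bench. Home: the second hole of the row.
- bit12_center (a point): Middle of the 12 mm stub twist drill, on its axis (z to the point): 102 mm long, 12 mm in diameter all along; lower 51 mm bright plain shank, end chamfered 1.5 mm; above, black flutes and bright point. Stands shank down, 25 mm deep in its test piece: fixed steel bar, 50 x 85 mm, 35 mm high, hole floor 10 mm above the bench. Home: the third hole of the row.
- bit14_center (a point): Middle of the 14 mm stub twist drill, on its axis (z to the point): 107 mm long, 14 mm in diameter all along; lower 53 mm bright plain shank, end chamfered 1.5 mm; above, black flutes and bright point. Stands shank down, 25 mm deep in its test piece: fixed steel bar, 50 x 85 mm, 35 mm high, hole floor 10 mm above the bench. Home: the fourth hole of the row.

How it is judged:
On the way, in this order (a step that is already met when the one before it is completed fails the run):
1. one bit has been drawn up out of its test piece ((height (world z) of bit10_center above 0.0845 m or height (world z) of bit12_center above 0.091 m or height (world z) of bit14_center above 0.0935 m)), for 0.1 s.
2. that bit is fully home in the hole of its own diameter (((z of bit10_center in the frame of tray between 0.0555 and 0.062 m and y of bit10_center in the frame of tray between -0.0775 and -0.0425 m and x of bit10_center in the frame of tray between -0.008 and 0.008 m and angle between bit10_center's own z axis and vertical below 0.1 rad) or (z of bit12_center in the frame of tray between 0.062 and 0.0685 m and y of bit12_center in the frame of tray between -0.0375 and -0.0025 m and x of bit12_center in the frame of tray between -0.008 and 0.008 m and angle between bit12_center's own z axis and vertical below 0.1 rad) or (z of bit14_center in the frame of tray between 0.0645 and 0.071 m and y of bit14_center in the frame of tray between 0.0025 and 0.0375 m and x of bit14_center in the frame of tray between -0.008 and 0.008 m and angle between bit14_center's own z axis and vertical below 0.1 rad))), for 0.2 s.
At the end, for the whole second after the job is handed in: The bit from the mat stands in its own-size hole of the block in the tray, shank end within 2.5 mm of the hole floor, upright within 0.1 rad; no bit is within 60 mm of the mat's centre; the other two are within 12 mm of where they stood and upright within 0.12 rad (((z of bit10_center in the frame of tray between 0.0555 and 0.062 m and y of bit10_center in the frame of tray between -0.0775 and -0.0425 m and x of bit10_center in the frame of tray between -0.008 and 0.008 m and angle between bit10_center's own z axis and vertical below 0.1 rad) or (distance of bit10_center from where it was at the start of the episode below 0.012 m and angle between bit10_center's own z axis and vertical below 0.12 rad)) and ((z of bit12_center in the frame of tray between 0.062 and 0.0685 m and y of bit12_center in the frame of tray between -0.0375 and -0.0025 m and x of bit12_center in the frame of tray between -0.008 and 0.008 m and angle between bit12_center's own z axis and vertical below 0.1 rad) or (distance of bit12_center from where it was at the start of the episode below 0.012 m and angle between bit12_center's own z axis and vertical below 0.12 rad)) and ((z of bit14_center in the frame of tray between 0.0645 and 0.071 m and y of bit14_center in the frame of tray between 0.0025 and 0.0375 m and x of bit14_center in the frame of tray between -0.008 and 0.008 m and angle between bit14_center's own z axis and vertical below 0.1 rad) or (distance of bit14_center from where it was at the start of the episode below 0.012 m and angle between bit14_center's own z axis and vertical below 0.12 rad)) and horizontal distance between each of bit10_center, bit12_center, bit14_center and mat above 0.06 m); the robot touches nothing.
It fails at once if the block is leaned on: the tray carries more than 45 N (the block's own 8 N and a push of about 37 N) (contact force between tray and anything else above 45 N).
It fails at once if two bits have been moved (10 and 12 mm): a waiting bit was disturbed (distance of each of bit10_center, bit12_center from where it was at the start of the episode above 0.02 m).
It fails at once if two bits have been moved (10 and 14 mm): a waiting bit was disturbed (distance of each of bit10_center, bit14_center from where it was at the start of the episode above 0.02 m).
It fails at once if two bits have been moved (12 and 14 mm): a waiting bit was disturbed (distance of each of bit12_center, bit14_center from where it was at the start of the episode above 0.02 m).
It also fails if it takes over 72 s, if anything falls off the work surface, if the arm or the gripper's body presses on something with over 40 N, if the wrist force passes 120 N, or if a joint passes its speed limit or range.

## Working session

There is one attempt and no reset: what is moved stays moved. The work goes in short steps, Python scripts to look and compute and a tool call to move; the robot and the scene stay as the last step left them, time stands still between calls to the robot, and variables do not carry over. Pictures are saved under pics/ and viewed, and the job is handed in when it is done.

Besides the shell and the picture viewer there is one more tool, called after "Request:" as name(argument=value, ...), one argument or row to a line, values as JSON. send_rows: Moves the arm, as the interface text tells. Its arguments: {"type":"object","properties":{"commands":{"type":"array","items":{"type":"object","properties":{"translation":{"type":"array","items":{"type":"number"}},"rot":{"type":"array","items":{"type":"number"}},"grip":{"type":"number"}}}},"force":{"type":"number"}},"required":["commands"]}

```bash
mkdir -p pics
cat > h.py <<'E'
from station import *
import numpy as np, cv2
def ray(c,u,v):
    K=c['mtx'];T=np.array(c['extrinsics']);d=np.array([(u-K[0][2])/K[0][0],-(v-K[1][2])/K[1][1],-1.0])
    return T[:3,3],T[:3,:3]@d
def plane(c,u,v,z):
    o,d=ray(c,u,v);return o+d*(z-o[2])/d[2]
def dep(c,u,v):
    o,d=ray(c,u,v);return o+d*c['depth'][int(v),int(u)]
def cloud(c):
    K=np.array(c['mtx']);T=np.array(c['extrinsics']);D=c['depth'];v,u=np.mgrid[:D.shape[0],:D.shape[1]]
    P=np.stack([(u-K[0,2])/K[0,0]*D,-(v-K[1,2])/K[1,1]*D,-D],-1);return P@T[:3,:3].T+T[:3,3]
E
python3 - <<'E'
from h import *
o=get_obs();print(o)
for n in ["top","side","wrist"]:
    c=read_camera(n);cv2.imwrite(f'pics/{n}0.png',c['pixels'][:,:,::-1]);np.savez(f'{n}0.npz',**c);print(n,c['mtx'],c['extrinsics'],[k for k in c])
E
```

```text
{'t': 0.0, 'q': array([ 1.03088669,  0.47779577,  0.0223423 ,  1.55647689, -0.01148922,
        1.10930427, -0.08308368]), 'joint_vel': array([ 0.00147487,  0.00029646,  0.00071067, -0.00028046,  0.00070615,
        0.00059765, -0.00038848]), 'joint_torque': array([-1.09996501e-03, -5.96448040e+01,  1.60743713e+00, -2.81195194e+01,
        1.23511639e-02,  9.44337604e-03,  2.14606445e-05]), 'eef_pos': array([ 0.28223969, -0.6125264 ,  0.24731791]), 'tool_rot': array([-4.35965038e-04,  8.42184747e-01, -5.39188270e-01, -8.19219663e-04]), 'contact_force': array([ 0.47465374, -0.54055512, -0.40738238]), 'torque': array([-0.00906473,  0.02486333, -0.03186527]), 'gripper_width': 1.0007986219704927}
top [[472.71629383   0.         275.36447773]
 [  0.         472.71629383 207.16267478]
 [  0.           0.           1.        ]] [[-0.00291377  0.99722879 -0.07433871  0.46168696]
 [-0.99977727 -0.00445897 -0.02062846  0.01913165]
 [-0.02090277  0.07426204  0.99701967  1.06228434]
 [ 0.          0.          0.          1.        ]] ['pixels', 'depth', 'mtx', 'extrinsics']
side [[394.05120417   0.         282.44966669]
 [  0.         394.05120417 213.87211157]
 [  0.           0.           1.        ]] [[ 0.89150494  0.34145818 -0.29769995  0.26111455]
 [-0.45269343  0.64690172 -0.6136667  -0.49795202]
 [-0.0169589   0.6818537   0.73129196  0.69759197]
 [ 0.          0.          0.          1.        ]] ['pixels', 'depth', 'mtx', 'extrinsics']
wrist [[325.1922621    0.         279.41834547]
 [  0.         325.1922621  206.26520836]
 [  0.           0.           1.        ]] [[ 0.4174309   0.86969861  0.26339282  0.34965177]
 [-0.90870564  0.40025839  0.11852123 -0.58137745]
 [-0.00234744 -0.28882097  0.95738025  0.37262601]
 [ 0.          0.          0.          1.        ]] ['pixels', 'depth', 'mtx', 'extrinsics']
```

View pics/top0.png

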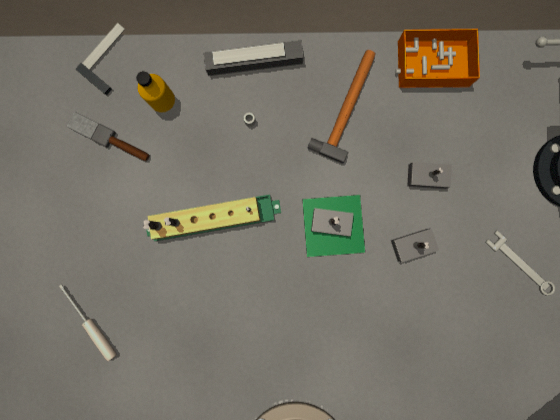

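View pics/side0.png

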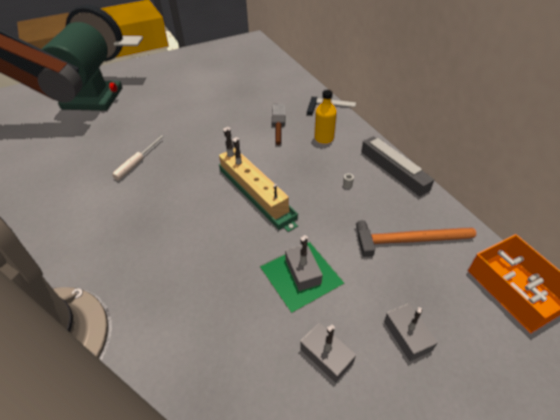

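The top view shows the tray at about (148-275, 200-238), with its gap at the right (-y) end. The mat piece is near (333,222), and the two waiting pieces are near (430,175) and (415,246). Next I'll zoom in and measure.

Run:
```python
from h import *
c=np.load('top0.npz');im=c['pixels'][:,:,::-1]
a=cv2.resize(im[185:250,135:290],None,fx=5,fy=5,interpolation=cv2.INTER_CUBIC)
b=cv2.resize(im[155:265,295:460],None,fx=4.5,fy=4.5,interpolation=cv2.INTER_CUBIC)
cv2.imwrite('pics/a1.png',a);cv2.imwrite('pics/b1.png',b)
s=np.load('side0.npz')['pixels'][:,:,::-1]
cv2.imwrite('pics/s1.png',cv2.resize(s[225:380,255:445],None,fx=3.8,fy=3.8,interpolation=cv2.INTER_CUBIC))
P=cloud(c);print('bench',np.median(P[300:340,200:300,2]))
for n,k in(('top',c),('side',np.load('side0.npz'))):
    P=cloud(k);Z=P[...,2]
    m=((Z>0.055)&(Z<0.2)&(P[...,0]<0.7)&(P[...,0]>.2)&(P[...,1]>-.5)&(P[...,1]<.4)).astype(np.uint8)
    N,L,S,C=cv2.connectedComponentsWithStats(m)
    for i in range(1,N):
        if S[i,4]>3:
            q=P[L==i];print(n,C[i].round(1),S[i],'mean',q.mean(0).round(4),'top',q[q[:,2].argmax()].round(4))
```

```text
bench -0.0005731887739290897
top [437.1 171.6] [432 168  11   8  47] mean [ 0.6075 -0.297   0.081 ] top [ 0.6058 -0.2988  0.1003]
top [247.9 208.8] [245 207   7   5  20] mean [0.5317 0.0966 0.0819] top [0.5302 0.0973 0.0962]
top [334.7 220.7] [330 217   9   8  51] mean [ 0.5053 -0.0812  0.1019] top [ 0.5039 -0.0823  0.117 ]
top [171.  221.8] [164 218  15   9 104] mean [0.504  0.2517 0.104 ] top [0.5025 0.2547 0.1329]
top [151.6 225.2] [143 220  19  12 142] mean [0.4972 0.2901 0.1075] top [0.5024 0.2967 0.1388]
top [219.5 221. ] [218 220   4   3   4] mean [0.5076 0.1594 0.0561] top [0.5076 0.1603 0.0567]
top [205.5 225.2] [204 224   4   3   4] mean [0.4986 0.1893 0.0562] top [0.4991 0.19   0.0583]
top [422.5 245.4] [416 243  13   6  68] mean [ 0.4547 -0.2602  0.0903] top [ 0.4537 -0.2648  0.1123]
side [247.7 166.9] [ 222  127   67   78 1012] mean [0.5113 0.2094 0.0717] top [0.4977 0.2941 0.1395]
side [221.5 154.3] [220 153   4   3   6] mean [0.4778 0.3028 0.0565] top [0.4753 0.2998 0.0573]
side [303.6 246.8] [300 235   8  24 152] mean [ 0.5049 -0.0861  0.0902] top [ 0.5062 -0.0841  0.1205]
side [416.4 315.4] [411 307  11  18  99] mean [ 0.6073 -0.3001  0.081 ] top [ 0.6088 -0.2978  0.1017]
side [329.6 334.8] [325 324  10  22 143] mean [ 0.4543 -0.2651  0.0892] top [ 0.4564 -0.2628  0.1141]
```

View pics/a1.png

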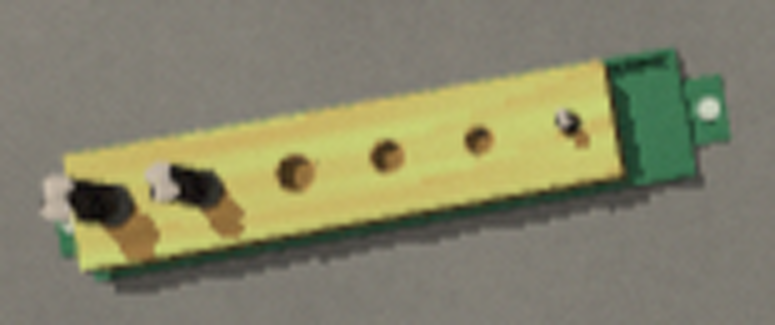

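View pics/b1.png

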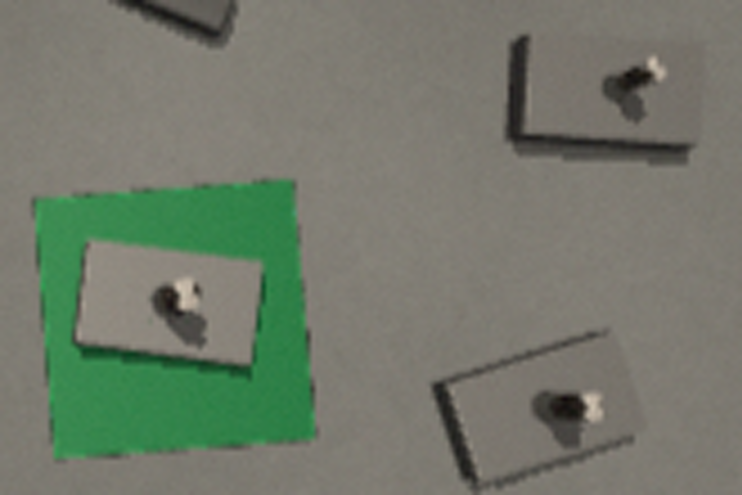

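View pics/s1.png

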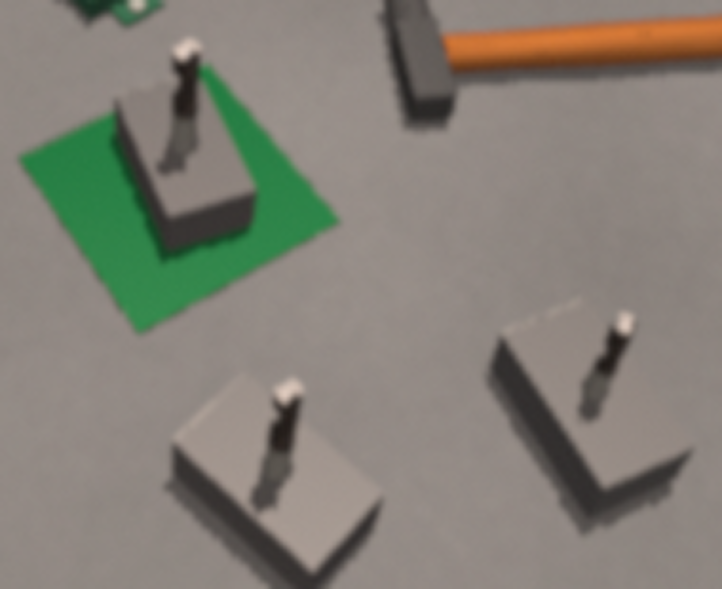

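The tip heights are about 0.118 m for the mat bit and 0.101 and 0.113 m for the others. So the mat bit is the 14 mm one (expected 117, 99 and 112 mm). Next I'll measure the hole mouths, the tray axis and the mat bit.

Run:
```python
from h import *
from scipy.spatial.transform import Rotation as R
S=np.load('side0.npz');s=S['pixels'][:,:,::-1]
cv2.imwrite('pics/s2.png',cv2.resize(s[120:235,210:310],None,fx=5,fy=5,interpolation=cv2.INTER_CUBIC))
cv2.imwrite('pics/s3.png',cv2.resize(s[225:300,255:350],None,fx=7,fy=7,interpolation=cv2.INTER_CUBIC))
for n,box in (('top',(185,250,135,290)),('side',(120,235,210,310))):
    c=np.load(n+'0.npz');r0,r1,c0,c1=box
    im=cv2.resize(c['pixels'][r0:r1,c0:c1],None,fx=8,fy=8,interpolation=cv2.INTER_CUBIC)
    hsv=cv2.cvtColor(im,cv2.COLOR_RGB2HSV)
    v=hsv[...,2];sat=hsv[...,1]
    wood=((hsv[...,0]>15)&(hsv[...,0]<36)&(sat>70)&(v>150)).astype(np.uint8)
    wood=cv2.morphologyEx(wood,cv2.MORPH_OPEN,np.ones((5,5)))
    ct,h=cv2.findContours(wood,cv2.RETR_CCOMP,cv2.CHAIN_APPROX_NONE)
    for k,x in enumerate(ct):
        a=cv2.contourArea(x)
        if a<300: continue
        if h[0][k][3]>=0:
            e=cv2.fitEllipse(x);u=(e[0][0]+.5)/8-.5+c0;w=(e[0][1]+.5)/8-.5+r0
            print(n,'hole',round(u,2),round(w,2),np.round(np.array(e[1])/8,1),plane(c,u,w,.053).round(4))
        else:
            rb=cv2.boxPoints(cv2.minAreaRect(x));print(n,'wood',a/64)
            for q in rb: print('  ',plane(c,(q[0]+.5)/8-.5+c0,(q[1]+.5)/8-.5+r0,.053).round(4))
o=get_obs();print(R.from_quat(o['tool_rot'],scalar_first=True).as_matrix().round(3))
```

```text
top wood 2391.859375
   [0.5206 0.3177 0.053 ]
   [0.5612 0.084  0.053 ]
   [0.5107 0.0751 0.053 ]
   [0.4701 0.3078 0.053 ]
top hole 173.37 223.1 [10.1 21.5] [0.5036 0.259  0.053 ]
top hole 193.12 219.1 [6.6 7.7] [0.5121 0.2166 0.053 ]
top hole 211.52 215.69 [5.6 6.8] [0.5192 0.177  0.053 ]
top hole 229.9 212.45 [4.7 5.9] [0.526  0.1375 0.053 ]
top hole 248.61 209.53 [4.6 8. ] [0.5321 0.0974 0.053 ]
side wood 1205.1171875
   [0.4657 0.3056 0.053 ]
   [0.5211 0.3474 0.053 ]
   [0.5624 0.0858 0.053 ]
   [0.513  0.0585 0.053 ]
side hole 255.94 179.02 [2.1 3.3] [0.519  0.1769 0.053 ]
side hole 246.88 170.56 [2.8 4.1] [0.5119 0.2163 0.053 ]
side wood 5.9453125
   [0.515  0.3185 0.053 ]
   [0.52   0.3159 0.053 ]
   [0.5145 0.3024 0.053 ]
   [0.5096 0.3051 0.053 ]
[[ 0.418 -0.908 -0.001]
 [-0.908 -0.418  0.001]
 [-0.001  0.    -1.   ]]
```

View pics/s2.png

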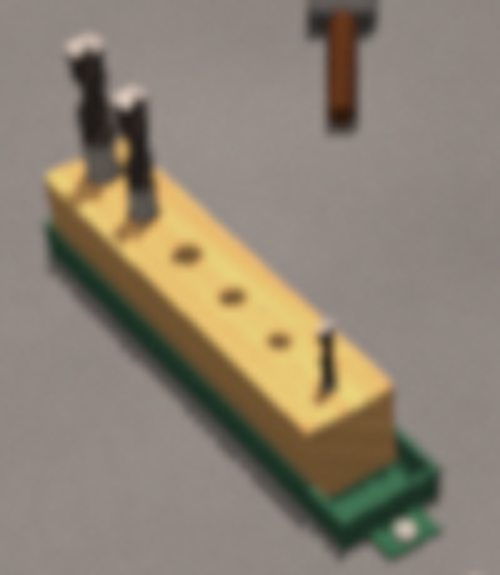

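View pics/s3.png

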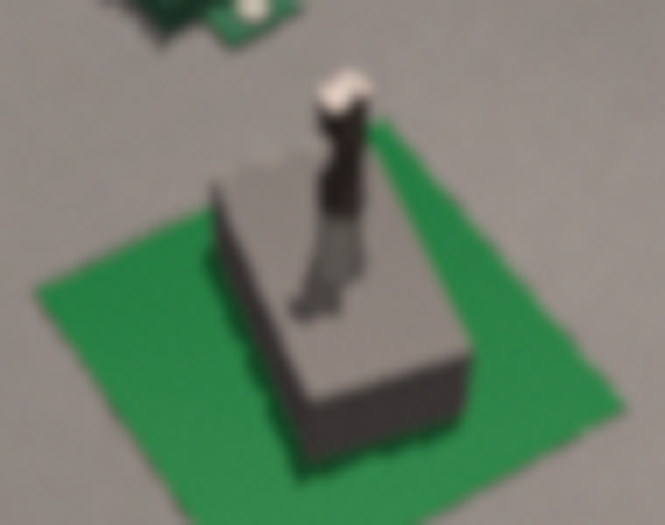

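View pics/wrist0.png

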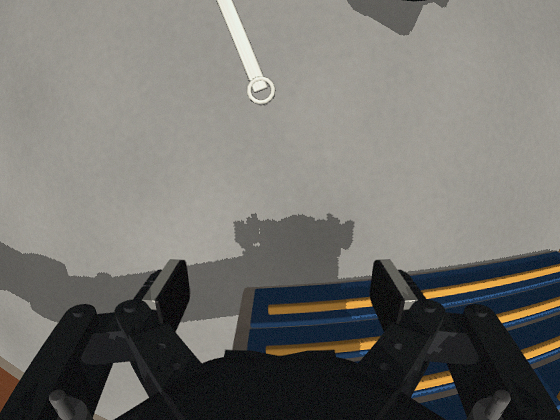

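Both cameras put the 14 mm hole at about (0.512, 0.2165) and the row along (-0.172, 0.985). The mat bit is near (0.507, -0.084). I'll move above the bit.

Request:
send_rows(
  commands=[
    {"translation":[-0.0257,-0.0283,0],"rot":[0,0,0],"grip":0.085},
    {"translation":[-0.0257,-0.0283,0],"rot":[0,0,0],"grip":0.085},
    {"translation":[-0.0257,-0.0283,0],"rot":[0,0,0],"grip":0.085},
    {"translation":[-0.0257,-0.0283,0],"rot":[0,0,0],"grip":0.085},
    {"translation":[-0.0257,-0.0283,0],"rot":[0,0,0],"grip":0.085},
  ],
  force=60,
)

```text
t: 0.57
eef_pos: [0.3575, -0.4353, 0.2481]
tool_rot: [-0.0, 0.842, -0.539, -0.0]
contact_force: [0.9, -0.4, -0.2]
gripper_width: 0.996
```

Request:
send_rows(
  commands=[
    {"translation":[-0.0257,-0.0283,0],"rot":[0,0,0],"grip":0.085},
    {"translation":[-0.0257,-0.0283,0],"rot":[0,0,0],"grip":0.085},
    {"translation":[-0.0257,-0.0283,0],"rot":[0,0,0],"grip":0.085},
    {"translation":[-0.0257,-0.0283,0],"rot":[0,0,0],"grip":0.085},
    {"translation":[-0.0257,-0.0283,0],"rot":[0,0,0],"grip":0.085},
  ],
)

```text
t: 0.98
eef_pos: [0.4321, -0.2594, 0.2483]
tool_rot: [0.0, 0.842, -0.539, -0.0]
contact_force: [0.4, -0.0, 0.1]
gripper_width: 0.996
```

Request:
send_rows(
  commands=[
    {"translation":[0,0,0],"rot":[0,0,-7],"grip":0.085},
    {"translation":[0,0,0],"rot":[0,0,-7],"grip":0.085},
    {"translation":[0,0,0],"rot":[0,0,-7],"grip":0.085},
    {"translation":[0,0,0],"rot":[0,0,-7],"grip":0.085},
    {"translation":[0,0,0],"rot":[0,0,-7],"grip":0.085},
  ],
)

```text
t: 1.4
eef_pos: [0.4318, -0.261, 0.2481]
tool_rot: [-0.0, 0.966, -0.258, -0.0]
contact_force: [0.2, 0.2, -0.1]
gripper_width: 0.995
```

Request:
send_rows(
  commands=[
    {"translation":[0,0,0],"rot":[0,0,-7],"grip":0.085},
    {"translation":[0,0,0],"rot":[0,0,-7],"grip":0.085},
    {"translation":[0,0,0],"rot":[0,0,-7],"grip":0.085},
    {"translation":[0,0,0],"rot":[0,0,-7],"grip":0.085},
    {"translation":[0,0,0],"rot":[0,0,-7],"grip":0.085},
  ],
)

```text
t: 1.82
eef_pos: [0.4317, -0.2612, 0.2481]
tool_rot: [-0.0, 0.999, 0.044, -0.0]
contact_force: [0.2, -0.4, 0.6]
gripper_width: 0.996
```

Request:
send_rows(
  commands=[
    {"translation":[0,0,0],"rot":[0,0,-4.9],"grip":0.085},
    {"translation":[0.0209,-0.0322,0],"rot":[0,0,0],"grip":0.085},
    {"translation":[0.0209,-0.0322,0],"rot":[0,0,0],"grip":0.085},
    {"translation":[0.0209,-0.0322,0],"rot":[0,0,0],"grip":0.085},
    {"translation":[0.0209,-0.0322,0],"rot":[0,0,0],"grip":0.085},
  ],
)

```text
t: 2.23
eef_pos: [0.493, -0.1189, 0.2483]
tool_rot: [0.0, 0.997, 0.083, -0.0]
contact_force: [0.5, 0.4, -0.6]
gripper_width: 1.002
```

Request:
send_rows(
  commands=[
    {"translation":[0.0209,-0.0322,0],"rot":[0,0,0],"grip":0.085},
    {"translation":[0,0,0],"rot":[0,0,0],"grip":0.085},
    {"translation":[0,0,0],"rot":[0,0,0],"grip":0.085},
    {"translation":[0,0,0],"rot":[0,0,0],"grip":0.085},
    {"translation":[0,0,0],"rot":[0,0,0],"grip":0.085},
  ],
)

```text
t: 2.65
eef_pos: [0.5074, -0.0866, 0.248]
tool_rot: [0.0, 0.997, 0.083, -0.0]
contact_force: [0.2, -0.4, -0.6]
gripper_width: 0.998
```

```bash
cat >> h.py <<'E'
def wproj(c,P):
    T=np.linalg.inv(c['extrinsics']);p=T[:3,:3]@np.array(P)+T[:3,3];x,y,z=p[0],-p[1],-p[2]
    r=np.hypot(x,y);th=np.arctan2(r,z);K=c['mtx'];return K[0][2]+K[0][0]*th*x/r,K[1][2]+K[0][0]*th*y/r
def wray(c,u,v):
    K=c['mtx'];T=c['extrinsics'];a,b=(u-K[0][2])/K[0][0],(v-K[1][2])/K[0][0];th=np.hypot(a,b)
    d=np.array([np.sin(th)*a/th,-np.sin(th)*b/th,-np.cos(th)]);return T[:3,3],T[:3,:3]@d
def wplane(c,u,v,z):
    o,d=wray(c,u,v);return o+d*(z-o[2])/d[2]
def yaw():
    q=get_obs()['tool_rot'];return np.degrees(2*np.arctan2(q[2],q[1]))
E
python3 - <<'E'
from h import *
c=read_camera('wrist');np.savez('w1.npz',**c);cv2.imwrite('pics/w1.png',c['pixels'][:,:,::-1])
o=get_obs();print(o['eef_pos'],yaw(),o['t'])
for z in (.117,.035):print(wproj(c,[.507,-.0845,z]))
c=np.load('top0.npz');print(plane(c,336.8,220.1,.116));
c=np.load('side0.npz');print(plane(c,304.0,237.5,.116))
E
```

```text
[ 0.50745124 -0.08669326  0.24807898] 9.48479906990137 2.7
(np.float64(278.9045905828944), np.float64(200.24631556554024))
(np.float64(279.16951857786574), np.float64(179.39550132465786))
[ 0.50577001 -0.08400442  0.116     ]
[ 0.50634418 -0.08410696  0.116     ]
```

View pics/w1.png

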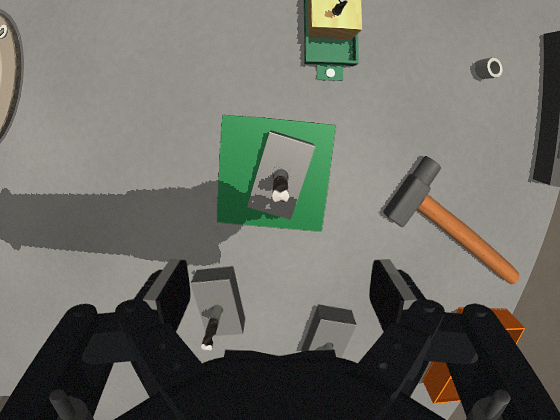

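Run:
```python
from h import *
c=np.load('w1.npz');im=c['pixels'][150:225,235:335]
big=cv2.resize(im,None,fx=7,fy=7,interpolation=cv2.INTER_CUBIC);cv2.imwrite('pics/w1z.png',big[:,:,::-1])
D=c['depth'];P=[]
for v in range(170,210):
  for u in range(262,300):
    o,d=wray(c,u,v);k=np.array(c['extrinsics'])[:3,2]
    p=o+d*D[v,u]/(-(d@k)); P.append(p)
P=np.array(P);
for a,b in((.1,.125),(.06,.1)):
    q=P[(P[:,2]>a)&(P[:,2]<b)];print(len(q),q.mean(0),q.min(0),q.max(0))
m=(im.min(2)>190).astype(np.uint8);N,L,S,C=cv2.connectedComponentsWithStats(m);print(S,C+[235,150])
for i in range(1,N):
    if S[i,4]>8:print(wplane(c,*(C[i]+[235,150]),.115))
```

```text
225 [ 0.50698437 -0.08031208  0.11178436] [ 0.50060615 -0.08733758  0.10005334] [ 0.5142829  -0.0747126   0.11748911]
145 [ 0.50721262 -0.07703521  0.08027667] [ 0.5006166  -0.08544288  0.06031318] [ 0.51417413 -0.07446006  0.09977226]
[[   0    0  100   75 7399]
 [  38   41   16   10  101]] [[284.54885795 186.89255305]
 [280.92079208 194.87128713]]
[ 0.50796743 -0.08026127  0.115     ]
```

View pics/w1z.png

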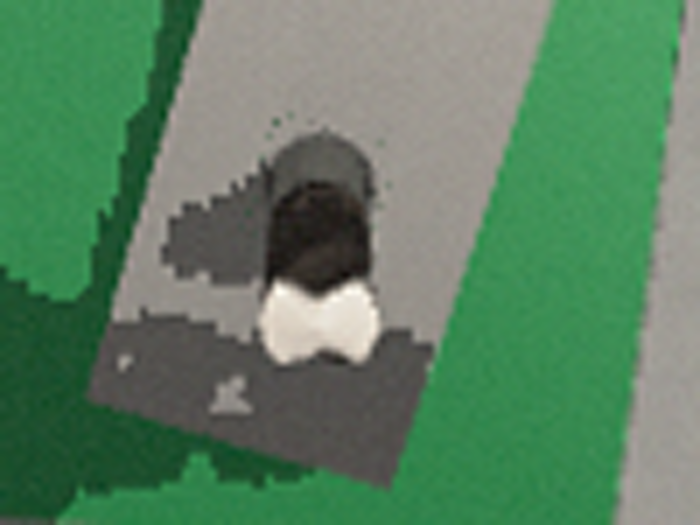

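The wrist view shows the tip at (281,195), which gives the bit at about (0.5075, -0.0815). The fixed cameras gave (0.506, -0.084), so I'll aim for (0.507, -0.083) and descend.

Request:
send_rows(
  commands=[
    {"translation":[0.0004,-0.0035,0.02],"rot":[0,0,-0.3],"grip":0.085},
    {"translation":[0,0,0.025],"rot":[0,0,0],"grip":0.085},
    {"translation":[0,0,0.025],"rot":[0,0,0],"grip":0.085},
    {"translation":[0,0,0.025],"rot":[0,0,0],"grip":0.085},
    {"translation":[0,0,0.02],"rot":[0,0,0],"grip":0.085},
  ],
)

```text
t: 3.12
eef_pos: [0.5068, -0.0831, 0.1317]
tool_rot: [0.0, 0.996, 0.085, -0.001]
contact_force: [0.3, 0.2, -0.7]
gripper_width: 0.999
```

Request:
send_rows(
  commands=[
    {"translation":[0,0,0.02],"rot":[0,0,0],"grip":0.085},
    {"translation":[0,0,0.02],"rot":[0,0,0],"grip":0.085},
    {"translation":[0,0,0.01],"rot":[0,0,0],"grip":0.085},
    {"translation":[0,0,0],"rot":[0,0,0],"grip":0.06},
    {"translation":[0,0,0],"rot":[0,0,0],"grip":0.04},
  ],
)

```text
t: 3.53
eef_pos: [0.5077, -0.0821, 0.0834]
tool_rot: [0.0, 0.996, 0.086, -0.0]
contact_force: [-0.5, 1.1, 1.1]
gripper_width: 0.748
```

Run:
```python
from h import *
c=read_camera('wrist');cv2.imwrite('pics/w2.png',c['pixels'][:,:,::-1])
o=get_obs();print(o['eef_pos'],yaw(),o['t'],o['gripper_width'])
```

```text
[ 0.50834764 -0.08199183  0.08408692] 9.885233527548493 3.5833 0.6620612384839265
```

View pics/w2.png

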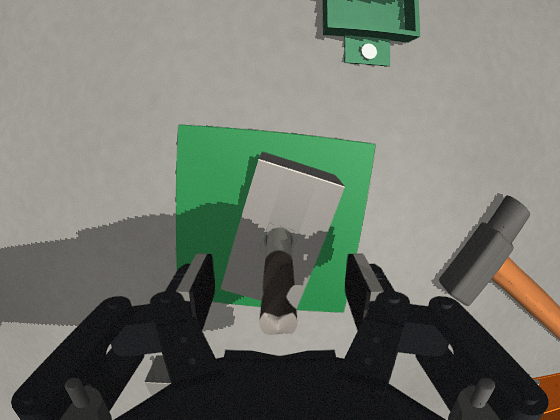

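The bit is centred between the pads, at about column 279 of the view. I'll close on it.

Request:
send_rows(
  commands=[
    {"translation":[0,0,0],"rot":[0,0,0],"grip":0.02},
    {"translation":[0,0,0],"rot":[0,0,0],"grip":0.01},
    {"translation":[0,0,0],"rot":[0,0,0],"grip":0.005},
    {"translation":[0,0,0],"rot":[0,0,0],"grip":0.005},
    {"translation":[0,0,0],"rot":[0,0,0],"grip":0.005},
  ],
  force=70,
)

```text
t: 4.0
eef_pos: [0.5083, -0.0816, 0.0843]
tool_rot: [0.0, 0.996, 0.087, 0.001]
contact_force: [-1.5, -1.0, 5.5]
gripper_width: 0.141
```

Request:
send_rows(
  commands=[
    {"translation":[0,0,0],"rot":[0,0,0],"grip":0.005},
    {"translation":[0,0,0],"rot":[0,0,0],"grip":0.005},
    {"translation":[0,0,0],"rot":[0,0,0],"grip":0.005},
    {"translation":[0,0,0],"rot":[0,0,0],"grip":0.005},
    {"translation":[0,0,0],"rot":[0,0,0],"grip":0.005},
  ],
)

```text
t: 4.42
eef_pos: [0.5083, -0.0816, 0.0843]
tool_rot: [0.0, 0.996, 0.087, 0.001]
contact_force: [-1.1, -0.8, 6.2]
gripper_width: 0.145
```

Run:
```python
from h import *
c=read_camera('wrist');cv2.imwrite('pics/w3.png',c['pixels'][:,:,::-1])
o=get_obs();print(o['eef_pos'],yaw(),o['t'],o['gripper_width'],o['contact_force'],o['torque'])
```

```text
[ 0.50829665 -0.08161601  0.08425697] 9.93293211375063 4.4667 0.1430365201839661 [-1.57339953 -0.22714735  6.56004672] [-0.07822228  0.3757592   0.00788563]
```

View pics/w3.png

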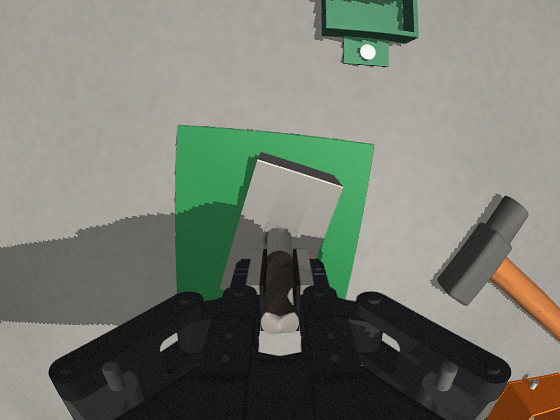

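Request:
send_rows(
  commands=[
    {"translation":[0,0,-0.005],"rot":[0,0,0],"grip":0.005},
    {"translation":[0,0,-0.008],"rot":[0,0,0],"grip":0.005},
    {"translation":[0,0,-0.01],"rot":[0,0,0],"grip":0.005},
    {"translation":[0,0,-0.012],"rot":[0,0,0],"grip":0.005},
    {"translation":[0,0,-0.015],"rot":[0,0,0],"grip":0.005},
  ],
)

```text
t: 4.88
eef_pos: [0.5076, -0.0814, 0.1344]
tool_rot: [-0.0, 0.996, 0.087, -0.0]
contact_force: [0.5, -0.2, -2.2]
gripper_width: 0.145
```

Request:
send_rows(
  commands=[
    {"translation":[0,0,-0.015],"rot":[0,0,0],"grip":0.005},
    {"translation":[0,0,-0.015],"rot":[0,0,0],"grip":0.005},
    {"translation":[0,0,-0.015],"rot":[0,0,0],"grip":0.005},
    {"translation":[0,0,-0.015],"rot":[0,0,0],"grip":0.005},
    {"translation":[0,0,0],"rot":[0,0,0],"grip":0.005},
  ],
)

```text
t: 5.3
eef_pos: [0.5098, -0.0814, 0.1972]
tool_rot: [0.001, 0.996, 0.087, 0.003]
contact_force: [0.9, 0.8, -1.2]
gripper_width: 0.141
```

Request:
send_rows(
  commands=[
    {"translation":[0,0,0],"rot":[0,0,0],"grip":0.005},
    {"translation":[0,0,0],"rot":[0,0,0],"grip":0.005},
    {"translation":[0,0,0],"rot":[0,0,0],"grip":0.005},
    {"translation":[0,0,0],"rot":[0,0,0],"grip":0.005},
    {"translation":[0,0,0],"rot":[0,0,0],"grip":0.005},
  ],
)

```text
t: 5.72
eef_pos: [0.5074, -0.0814, 0.1926]
tool_rot: [-0.0, 0.996, 0.087, -0.001]
contact_force: [-0.7, -0.2, -1.8]
gripper_width: 0.143
```

Run:
```python
from h import *
o=get_obs();print(o['eef_pos'],o['tool_rot'],yaw(),o['t'],o['gripper_width'],o['contact_force'],o['torque'])
for n in ('wrist','side','top'):
    c=read_camera(n);cv2.imwrite(f'pics/{n}4.png',c['pixels'][:,:,::-1]);np.savez(n+'4.npz',**c)
w=cv2.imread('pics/wrist4.png');s=cv2.imread('pics/side4.png');
cv2.imwrite('pics/j4.png',np.hstack([cv2.resize(w[160:360,200:360],None,fx=2.4,fy=2.4),cv2.resize(s[180:300,255:351],None,fx=4,fy=4)]))
```

```text
[ 0.5074142  -0.08139586  0.19255984] [-2.13343653e-04  9.96233522e-01  8.67078587e-02 -6.86167068e-04] 9.948483803226058 5.7167 0.14323154389350737 [-0.68607399 -0.22786967 -1.75230851] [ 0.0123114   0.0034658  -0.03822129]
```

View pics/j4.png

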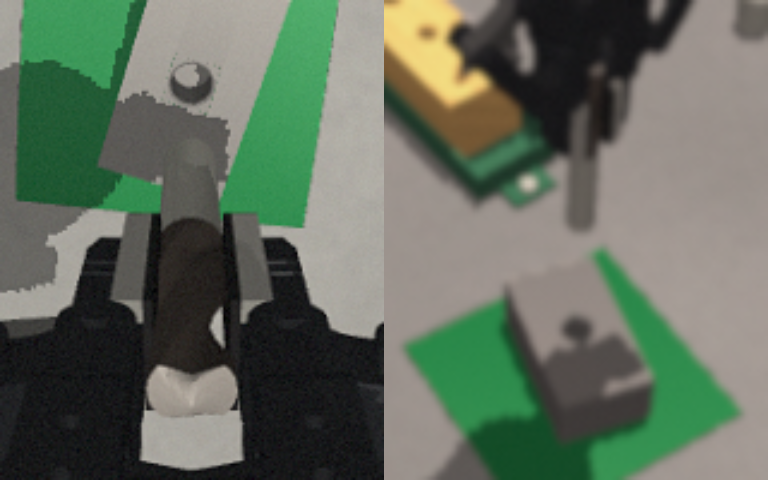

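View pics/side4.png

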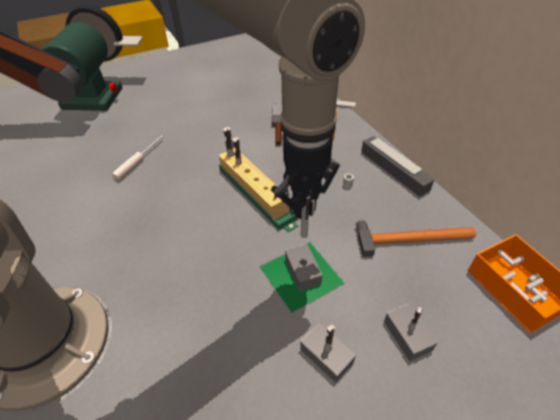

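The bit hangs straight in the grip, and its empty test hole shows at about (280,194) in the wrist view. I'll carry it over the block.

Request:
send_rows(
  commands=[
    {"translation":[0.0029,-0.0146,0],"rot":[0,0,0],"grip":0.005},
    {"translation":[0.0057,-0.0293,0],"rot":[0,0,0],"grip":0.005},
    {"translation":[0.0057,-0.0293,0],"rot":[0,0,0],"grip":0.005},
    {"translation":[0.0057,-0.0293,0],"rot":[0,0,0],"grip":0.005},
    {"translation":[0.0057,-0.0293,0],"rot":[0,0,0],"grip":0.005},
  ],
)

```text
t: 6.28
eef_pos: [0.5103, 0.054, 0.1933]
tool_rot: [0.0, 0.996, 0.086, 0.0]
contact_force: [-0.1, -0.9, -1.6]
gripper_width: 0.142
```

Request:
send_rows(
  commands=[
    {"translation":[0.0057,-0.0293,0],"rot":[0,0,0],"grip":0.005},
    {"translation":[0.0057,-0.0293,0],"rot":[0,0,0],"grip":0.005},
    {"translation":[0.0057,-0.0293,0],"rot":[0,0,0],"grip":0.005},
    {"translation":[0.0057,-0.0293,0],"rot":[0,0,0],"grip":0.005},
    {"translation":[0.0057,-0.0293,0],"rot":[0,0,0],"grip":0.005},
  ],
)

```text
t: 6.7
eef_pos: [0.5131, 0.2034, 0.1932]
tool_rot: [0.0, 0.996, 0.087, -0.0]
contact_force: [-0.0, -0.2, -0.5]
gripper_width: 0.143
```

Request:
send_rows(
  commands=[
    {"translation":[0.0029,-0.0146,0],"rot":[0,0,0],"grip":0.005},
    {"translation":[0,0,0],"rot":[0,0,0],"grip":0.005},
    {"translation":[0,0,0],"rot":[0,0,0],"grip":0.005},
    {"translation":[0,0,0],"rot":[0,0,0],"grip":0.005},
    {"translation":[0,0,0],"rot":[0,0,0],"grip":0.005},
  ],
)

```text
t: 7.12
eef_pos: [0.5138, 0.2151, 0.193]
tool_rot: [0.001, 0.996, 0.086, -0.0]
contact_force: [0.8, 0.4, -0.5]
gripper_width: 0.147
```

Request:
send_rows(
  commands=[
    {"translation":[0,0,0],"rot":[0,0,0],"grip":0.005},
    {"translation":[0,0,0],"rot":[0,0,0],"grip":0.005},
    {"translation":[0,0,0],"rot":[0,0,0],"grip":0.005},
    {"translation":[0,0,0],"rot":[0,0,0],"grip":0.005},
    {"translation":[0,0,0],"rot":[0,0,0],"grip":0.005},
  ],
)

```text
t: 7.53
eef_pos: [0.5136, 0.2167, 0.1934]
tool_rot: [0.0, 0.996, 0.086, 0.0]
contact_force: [0.2, 0.6, -1.5]
gripper_width: 0.146
```

Run:
```python
from h import *
o=get_obs();print(o['eef_pos'],o['tool_rot'],yaw(),o['t'],o['gripper_width'],o['contact_force'],o['torque'])
for n in ('wrist',):
    c=read_camera(n);cv2.imwrite(f'pics/{n}5.png',c['pixels'][:,:,::-1]);np.savez(n+'5.npz',**c)
w4=cv2.imread('pics/wrist4.png');s=cv2.imread('pics/wrist5.png');
cv2.imwrite('pics/j5.png',np.hstack([cv2.resize(x[160:260,235:325],None,fx=4,fy=4,interpolation=cv2.INTER_CUBIC) for x in (w4,s)]))
```

```text
[0.51362638 0.2166704  0.19335   ] [3.15965047e-05 9.96256464e-01 8.64468295e-02 5.92070319e-05] 9.918456773615203 7.5333 0.14646461363268456 [ 0.1835963   0.58904503 -1.50405058] [0.03491442 0.03844796 0.01684565]
```

View pics/wrist5.png

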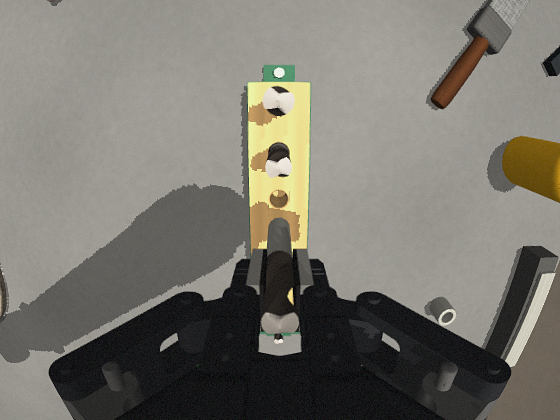

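View pics/j5.png

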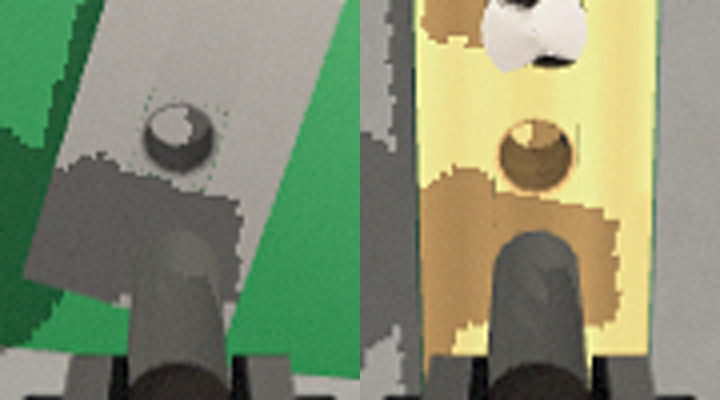

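Run:
```python
from h import *
c4=np.load('wrist4.npz');c5=np.load('wrist5.npz')
f=lambda x,y:(235+(x+.5)/4-.5,160+(y+.5)/4-.5)
h4=wplane(c4,*f(179.5,138),.035);h5=wplane(c5,*f(176.5,155.5),.053)
print(h4,h5, c4['extrinsics'][:3,3]-[.5074142,-.08139586,.19256],c5['extrinsics'][:3,3]-[0.51362638,0.2166704,0.19335])
# bit shank: near-end centre in wrist5
print('disp',h5-h4,'target TCP',np.array([.5083,-.0816])+(h5-h4)[:2])
# shank tip end check: bottom centre at (176,250ish)
for g in (.117,.119): print(wplane(c5,*f(176.5,262),g))
```

```text
[ 0.50762897 -0.08085101  0.035     ] [0.5133149  0.21771235 0.053     ] [-0.01180163  0.07289275  0.12526814] [-0.01199113  0.0729597   0.12520814]
disp [0.00568594 0.29856336 0.018     ] target TCP [0.51398594 0.21696336]
[0.51360221 0.21711706 0.117     ]
[0.51348346 0.21783658 0.119     ]
```

By the wrist view the target TCP is (0.514, 0.217), which is 0.5 mm from here. I'll descend to about 9 mm above the mouth.

Request:
send_rows(
  commands=[
    {"translation":[0.0004,-0.0003,0.008],"rot":[0,0,0],"grip":0.005},
    {"translation":[0,0,0.014],"rot":[0,0,0],"grip":0.005},
    {"translation":[0,0,0.016],"rot":[0,0,0],"grip":0.005},
    {"translation":[0,0,0.013],"rot":[0,0,0],"grip":0.005},
    {"translation":[0,0,0.006],"rot":[0,0,0],"grip":0.005},
  ],
)

```text
t: 8.0
eef_pos: [0.5128, 0.2167, 0.134]
tool_rot: [0.0, 0.996, 0.087, -0.001]
contact_force: [-0.8, -0.0, -1.0]
gripper_width: 0.142
```

Request:
send_rows(
  commands=[
    {"translation":[0,0,0],"rot":[0,0,0],"grip":0.005},
    {"translation":[0,0,0],"rot":[0,0,0],"grip":0.005},
    {"translation":[0,0,0],"rot":[0,0,0],"grip":0.005},
    {"translation":[0,0,0],"rot":[0,0,0],"grip":0.005},
    {"translation":[0,0,0],"rot":[0,0,0],"grip":0.005},
  ],
)

```text
t: 8.42
eef_pos: [0.5143, 0.2175, 0.137]
tool_rot: [-0.0, 0.996, 0.087, 0.001]
contact_force: [0.2, 0.2, -0.9]
gripper_width: 0.15
```

Run:
```python
from h import *
o=get_obs();print(o['eef_pos'],o['tool_rot'],yaw(),o['t'],o['contact_force'],o['torque'])
c=read_camera('wrist');s=c['pixels'][:,:,::-1]
cv2.imwrite('pics/j6.png',cv2.resize(s[160:260,215:345],None,fx=6,fy=6,interpolation=cv2.INTER_CUBIC))
```

```text
[0.51433222 0.21747205 0.13702262] [-1.78475343e-04  9.96243698e-01  8.65912153e-02  6.51445126e-04] 9.935066690111798 8.4167 [ 0.20503198  0.22851214 -0.88407132] [-0.04913212 -0.00080062 -0.02224636]
```

View pics/j6.png

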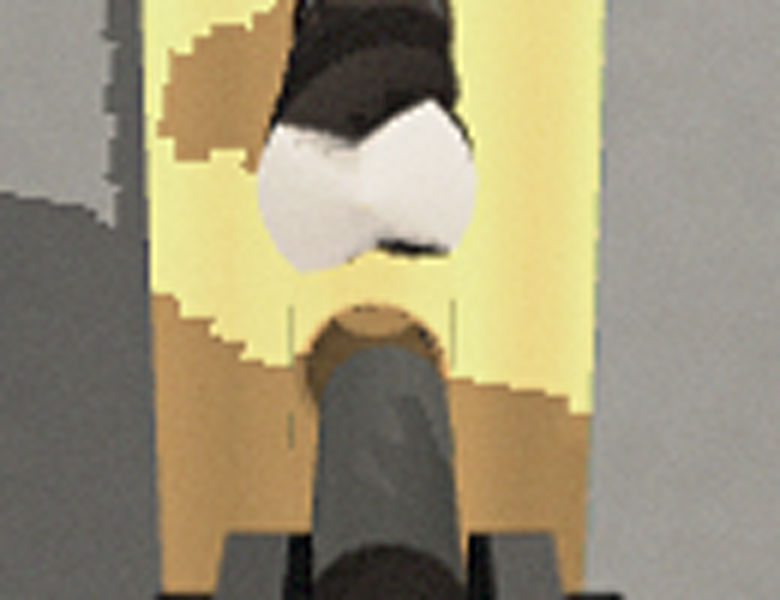

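Here the hole (centre at about column 373 of the zoom) lies slightly left of the bit's end (386). I'll let the arm settle and measure that again.

Request:
send_rows(
  commands=[
    {"translation":[0,0,0],"rot":[0,0,0],"grip":0.005},
    {"translation":[0,0,0],"rot":[0,0,0],"grip":0.005},
    {"translation":[0,0,0],"rot":[0,0,0],"grip":0.005},
    {"translation":[0,0,0],"rot":[0,0,0],"grip":0.005},
    {"translation":[0,0,0],"rot":[0,0,0],"grip":0.005},
  ],
)

```text
t: 8.88
eef_pos: [0.5139, 0.2172, 0.1363]
tool_rot: [0.0, 0.996, 0.087, 0.0]
contact_force: [-0.7, -0.4, -1.5]
gripper_width: 0.143
```

Request:
send_rows(
  commands=[
    {"translation":[0,0,0],"rot":[0,0,0],"grip":0.005},
    {"translation":[0,0,0],"rot":[0,0,0],"grip":0.005},
    {"translation":[0,0,0],"rot":[0,0,0],"grip":0.005},
    {"translation":[0,0,0],"rot":[0,0,0],"grip":0.005},
    {"translation":[0,0,0],"rot":[0,0,0],"grip":0.005},
  ],
)

```text
t: 9.3
eef_pos: [0.5139, 0.2173, 0.1363]
tool_rot: [-0.0, 0.996, 0.087, 0.0]
contact_force: [0.3, -0.4, -1.7]
gripper_width: 0.146
```

Run:
```python
from h import *
o=get_obs();print(o['eef_pos'],o['tool_rot'],yaw(),o['t'],o['contact_force'],o['torque'])
c=read_camera('wrist');s=c['pixels'][:,:,::-1];np.savez('wrist7.npz',**c);print(get_obs()['eef_pos'])
big=cv2.resize(s[200:250,245:310],None,fx=11,fy=11,interpolation=cv2.INTER_CUBIC)
for i in range(0,big.shape[1],55): cv2.line(big,(i,0),(i,8),(0,0,255),1)
cv2.imwrite('pics/j7.png',big)
```

```text
[0.513892   0.21725009 0.13628281] [-9.64871490e-08  9.96242897e-01  8.66030614e-02  1.39423075e-06] 9.93642699624489 9.3 [ 0.28500893 -0.4208841  -1.71587356] [-0.01190131  0.01784032 -0.06135839]
[0.5138719  0.21724288 0.13627966]
```

View pics/j7.png

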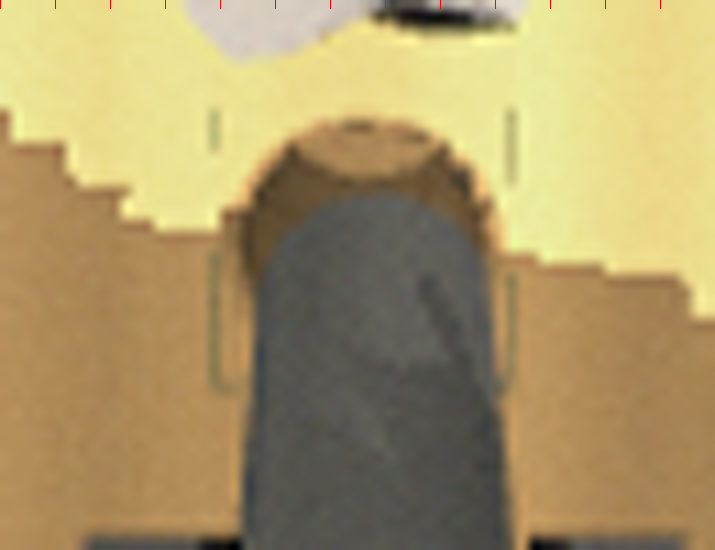

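Run:
```python
from h import *
c=np.load('wrist7.npz');f=lambda x,y:(245+(x+.5)/11-.5,200+(y+.5)/11-.5)
t=np.array([-.1725,.985,0])
print('hole c',wplane(c,*f(369,120),.053)-7.75e-3*t)
for z in (.0615,.062,.0625,.0635): print(z,wplane(c,*f(375,195),z)-5.5e-3*t, wplane(c,*f(375,195),z)-7e-3*t)
```

```text
hole c [0.51339965 0.21781861 0.053     ]
0.0615 [0.51373591 0.21816388 0.0615    ] [0.51399466 0.21668638 0.0615    ]
0.062 [0.51370872 0.2183304  0.062     ] [0.51396747 0.2168529  0.062     ]
0.0625 [0.51368152 0.21849693 0.0625    ] [0.51394027 0.21701943 0.0625    ]
0.0635 [0.51362714 0.21882999 0.0635    ] [0.51388589 0.21735249 0.0635    ]
```

The bit and hole agree to about 0.5 mm. I'll descend slowly and watch the force.

Request:
send_rows(
  commands=[
    {"translation":[-0.0003,0,0.001],"rot":[0,0,0],"grip":0.005},
    {"translation":[0,0,0.0015],"rot":[0,0,0],"grip":0.005},
    {"translation":[0,0,0.0015],"rot":[0,0,0],"grip":0.005},
    {"translation":[0,0,0.001],"rot":[0,0,0],"grip":0.005},
    {"translation":[0,0,0.0008],"rot":[0,0,0],"grip":0.005},
  ],
)

```text
t: 9.77
eef_pos: [0.5135, 0.2171, 0.1303]
tool_rot: [0.0, 0.996, 0.087, -0.0]
contact_force: [0.5, -0.3, -0.5]
gripper_width: 0.141
```

Request:
send_rows(
  commands=[
    {"translation":[0,0,0.0008],"rot":[0,0,0],"grip":0.005},
    {"translation":[0,0,0.0008],"rot":[0,0,0],"grip":0.005},
    {"translation":[0,0,0.0008],"rot":[0,0,0],"grip":0.005},
    {"translation":[0,0,0.0008],"rot":[0,0,0],"grip":0.005},
    {"translation":[0,0,0.0008],"rot":[0,0,0],"grip":0.005},
  ],
)

```text
t: 10.18
eef_pos: [0.5136, 0.2172, 0.1264]
tool_rot: [-0.0, 0.996, 0.087, 0.0]
contact_force: [-0.4, 0.1, -0.8]
gripper_width: 0.145
```

Request:
send_rows(
  commands=[
    {"translation":[0,0,0.0006],"rot":[0,0,0],"grip":0.005},
    {"translation":[0,0,0.0006],"rot":[0,0,0],"grip":0.005},
    {"translation":[0,0,0.0006],"rot":[0,0,0],"grip":0.005},
    {"translation":[0,0,0.0006],"rot":[0,0,0],"grip":0.005},
    {"translation":[0,0,0],"rot":[0,0,0],"grip":0.005},
  ],
)

```text
t: 10.6
eef_pos: [0.5135, 0.2171, 0.124]
tool_rot: [0.0, 0.996, 0.087, -0.0]
contact_force: [0.3, 0.4, -1.6]
gripper_width: 0.143
```

At z = 0.124 I'm 3 mm below the expected contact height with no force, so the bit is in the hole. I'll go on.

Request:
send_rows(
  commands=[
    {"translation":[0,0,0.0008],"rot":[0,0,0],"grip":0.005},
    {"translation":[0,0,0.0008],"rot":[0,0,0],"grip":0.005},
    {"translation":[0,0,0.0008],"rot":[0,0,0],"grip":0.005},
    {"translation":[0,0,0.0008],"rot":[0,0,0],"grip":0.005},
    {"translation":[0,0,0.0008],"rot":[0,0,0],"grip":0.005},
  ],
)

```text
t: 11.02
eef_pos: [0.5136, 0.2172, 0.12]
tool_rot: [0.0, 0.996, 0.087, 0.0]
contact_force: [0.0, 0.5, -0.8]
gripper_width: 0.143
```

Request:
send_rows(
  commands=[
    {"translation":[0,0,0.0008],"rot":[0,0,0],"grip":0.005},
    {"translation":[0,0,0.0008],"rot":[0,0,0],"grip":0.005},
    {"translation":[0,0,0.0008],"rot":[0,0,0],"grip":0.005},
    {"translation":[0,0,0.0008],"rot":[0,0,0],"grip":0.005},
    {"translation":[0,0,0.0008],"rot":[0,0,0],"grip":0.005},
  ],
)

```text
t: 11.43
eef_pos: [0.5136, 0.2172, 0.116]
tool_rot: [0.0, 0.996, 0.087, 0.0]
contact_force: [-0.0, -0.5, -0.6]
gripper_width: 0.146
```

Request:
send_rows(
  commands=[
    {"translation":[0,0,0.0008],"rot":[0,0,0],"grip":0.005},
    {"translation":[0,0,0.0008],"rot":[0,0,0],"grip":0.005},
    {"translation":[0,0,0.0008],"rot":[0,0,0],"grip":0.005},
    {"translation":[0,0,0.0008],"rot":[0,0,0],"grip":0.005},
    {"translation":[0,0,0.0008],"rot":[0,0,0],"grip":0.005},
  ],
)

```text
t: 11.85
eef_pos: [0.5135, 0.2172, 0.112]
tool_rot: [0.0, 0.996, 0.087, -0.0]
contact_force: [-0.6, -0.5, -0.3]
gripper_width: 0.144
```

Request:
send_rows(
  commands=[
    {"translation":[0,0,0.0008],"rot":[0,0,0],"grip":0.005},
    {"translation":[0,0,0.0008],"rot":[0,0,0],"grip":0.005},
    {"translation":[0,0,0.0008],"rot":[0,0,0],"grip":0.005},
    {"translation":[0,0,0.0008],"rot":[0,0,0],"grip":0.005},
    {"translation":[0,0,0.0008],"rot":[0,0,0],"grip":0.005},
  ],
)

```text
t: 12.27
eef_pos: [0.5132, 0.2173, 0.1081]
tool_rot: [0.0, 0.996, 0.087, -0.0]
contact_force: [-3.5, -0.1, 2.4]
gripper_width: 0.141
```

Request:
send_rows(
  commands=[
    {"translation":[0,0,0.0008],"rot":[0,0,0],"grip":0.005},
    {"translation":[0,0,0.0008],"rot":[0,0,0],"grip":0.005},
    {"translation":[0,0,0.0008],"rot":[0,0,0],"grip":0.005},
    {"translation":[0,0,0.0008],"rot":[0,0,0],"grip":0.005},
    {"translation":[0,0,0.0008],"rot":[0,0,0],"grip":0.005},
  ],
)

```text
t: 12.68
eef_pos: [0.5132, 0.2172, 0.1039]
tool_rot: [0.0, 0.996, 0.087, -0.0]
contact_force: [-4.1, -0.7, 1.9]
gripper_width: 0.146
```

The spring has engaged, with a side force of -4 N. I'll go on down to the stop, expected at about 0.089.

Request:
send_rows(
  commands=[
    {"translation":[0,0,0.0008],"rot":[0,0,0],"grip":0.005},
    {"translation":[0,0,0.0008],"rot":[0,0,0],"grip":0.005},
    {"translation":[0,0,0.0008],"rot":[0,0,0],"grip":0.005},
    {"translation":[0,0,0.0008],"rot":[0,0,0],"grip":0.005},
    {"translation":[0,0,0.0008],"rot":[0,0,0],"grip":0.005},
  ],
)

```text
t: 13.1
eef_pos: [0.5134, 0.217, 0.1]
tool_rot: [0.0, 0.996, 0.087, -0.0]
contact_force: [-3.6, -0.8, 1.4]
gripper_width: 0.144
```

Request:
send_rows(
  commands=[
    {"translation":[0,0,0.0008],"rot":[0,0,0],"grip":0.005},
    {"translation":[0,0,0.0008],"rot":[0,0,0],"grip":0.005},
    {"translation":[0,0,0.0008],"rot":[0,0,0],"grip":0.005},
    {"translation":[0,0,0.0008],"rot":[0,0,0],"grip":0.005},
    {"translation":[0,0,0.0008],"rot":[0,0,0],"grip":0.005},
  ],
)

```text
t: 13.52
eef_pos: [0.5135, 0.2172, 0.096]
tool_rot: [0.0, 0.996, 0.087, -0.0]
contact_force: [-5.3, -0.0, 1.6]
gripper_width: 0.143
```

Request:
send_rows(
  commands=[
    {"translation":[0,0,0.0008],"rot":[0,0,0],"grip":0.005},
    {"translation":[0,0,0.0008],"rot":[0,0,0],"grip":0.005},
    {"translation":[0,0,0.0008],"rot":[0,0,0],"grip":0.005},
    {"translation":[0,0,0.0008],"rot":[0,0,0],"grip":0.005},
    {"translation":[0,0,0.0006],"rot":[0,0,0],"grip":0.005},
  ],
)

```text
t: 13.93
eef_pos: [0.5135, 0.2173, 0.0922]
tool_rot: [-0.0, 0.996, 0.087, -0.0]
contact_force: [-4.3, -0.5, 1.6]
gripper_width: 0.144
```

Request:
send_rows(
  commands=[
    {"translation":[0,0,0.0004],"rot":[0,0,0],"grip":0.005},
    {"translation":[0,0,0.0004],"rot":[0,0,0],"grip":0.005},
    {"translation":[0,0,0.0004],"rot":[0,0,0],"grip":0.005},
    {"translation":[0,0,0.0004],"rot":[0,0,0],"grip":0.005},
    {"translation":[0,0,0.0004],"rot":[0,0,0],"grip":0.005},
  ],
)

```text
t: 14.35
eef_pos: [0.5136, 0.2172, 0.0903]
tool_rot: [0.0, 0.996, 0.087, 0.0]
contact_force: [-5.6, 0.0, 2.2]
gripper_width: 0.14
```

Request:
send_rows(
  commands=[
    {"translation":[0,0,0.0003],"rot":[0,0,0],"grip":0.005},
    {"translation":[0,0,0.0003],"rot":[0,0,0],"grip":0.005},
    {"translation":[0,0,0.0003],"rot":[0,0,0],"grip":0.005},
    {"translation":[0,0,0],"rot":[0,0,0],"grip":0.005},
    {"translation":[0,0,0],"rot":[0,0,0],"grip":0.005},
  ],
)

```text
t: 14.77
eef_pos: [0.5136, 0.2172, 0.0894]
tool_rot: [0.0, 0.996, 0.087, 0.0]
contact_force: [-4.6, -0.3, 0.9]
gripper_width: 0.143
```

Request:
send_rows(
  commands=[
    {"translation":[0,0,0.0002],"rot":[0,0,0],"grip":0.005},
    {"translation":[0,0,0.0002],"rot":[0,0,0],"grip":0.005},
    {"translation":[0,0,0.0002],"rot":[0,0,0],"grip":0.005},
    {"translation":[0,0,0],"rot":[0,0,0],"grip":0.005},
    {"translation":[0,0,0],"rot":[0,0,0],"grip":0.005},
  ],
)

```text
t: 15.18
eef_pos: [0.5137, 0.2173, 0.0893]
tool_rot: [0.0, 0.996, 0.087, 0.0]
contact_force: [-5.9, -1.0, 5.7]
gripper_width: 0.148
```

Request:
send_rows(
  commands=[
    {"translation":[0,0,0.0002],"rot":[0,0,0],"grip":0.005},
    {"translation":[0,0,0.0002],"rot":[0,0,0],"grip":0.005},
    {"translation":[0,0,0.0001],"rot":[0,0,0],"grip":0.005},
    {"translation":[0,0,0],"rot":[0,0,0],"grip":0.005},
    {"translation":[0,0,0],"rot":[0,0,0],"grip":0.005},
  ],
)

```text
t: 15.6
eef_pos: [0.5138, 0.2173, 0.0892]
tool_rot: [0.0, 0.996, 0.087, 0.0]
contact_force: [-7.8, -1.9, 10.5]
gripper_width: 0.141
```

It stops hard at TCP z = 0.0892 with the force climbing to about 10 N, where the floor was expected (0.0893). I'll release and rise.

Request:
send_rows(
  commands=[
    {"translation":[0,0,-0.0003],"rot":[0,0,0],"grip":0.015},
    {"translation":[0,0,0],"rot":[0,0,0],"grip":0.02},
    {"translation":[0,0,0],"rot":[0,0,0],"grip":0.03},
    {"translation":[0,0,0],"rot":[0,0,0],"grip":0.045},
    {"translation":[0,0,0],"rot":[0,0,0],"grip":0.06},
  ],
)

```text
t: 16.02
eef_pos: [0.5143, 0.2172, 0.0887]
tool_rot: [-0.0, 0.996, 0.086, 0.001]
contact_force: [-0.3, 0.0, 0.4]
gripper_width: 0.622
```

Request:
send_rows(
  commands=[
    {"translation":[0,0,0],"rot":[0,0,0],"grip":0.06},
    {"translation":[0,0,0],"rot":[0,0,0],"grip":0.06},
    {"translation":[0,0,0],"rot":[0,0,0],"grip":0.06},
    {"translation":[0,0,0],"rot":[0,0,0],"grip":0.06},
    {"translation":[0,0,0],"rot":[0,0,0],"grip":0.06},
  ],
)

```text
t: 16.43
eef_pos: [0.5136, 0.2172, 0.0886]
tool_rot: [-0.0, 0.996, 0.087, 0.0]
contact_force: [-0.0, 0.2, -0.6]
gripper_width: 0.705
```

Request:
send_rows(
  commands=[
    {"translation":[0,0,-0.008],"rot":[0,0,0],"grip":0.06},
    {"translation":[0,0,-0.02],"rot":[0,0,0],"grip":0.06},
    {"translation":[0,0,-0.03],"rot":[0,0,0],"grip":0.06},
    {"translation":[0,0,-0.03],"rot":[0,0,0],"grip":0.06},
    {"translation":[0,0,-0.03],"rot":[0,0,0],"grip":0.06},
  ],
)

```text
t: 16.85
eef_pos: [0.5132, 0.2172, 0.2083]
tool_rot: [-0.0, 0.996, 0.087, -0.0]
contact_force: [1.2, -0.0, 0.2]
gripper_width: 0.705
```

Request:
send_rows(
  commands=[
    {"translation":[0,0,-0.01],"rot":[0,0,0],"grip":0.06},
    {"translation":[0.02,0.02,0],"rot":[0,0,0],"grip":0.06},
    {"translation":[0.03,0.02,0],"rot":[0,0,0],"grip":0.06},
    {"translation":[0.03,0.02,0],"rot":[0,0,0],"grip":0.06},
    {"translation":[0.02,0.02,0],"rot":[0,0,0],"grip":0.06},
  ],
)

```text
t: 17.27
eef_pos: [0.6282, 0.1547, 0.217]
tool_rot: [-0.0, 0.996, 0.086, 0.001]
contact_force: [1.1, 0.0, -0.6]
gripper_width: 0.706
```

Run:
```python
from h import *
o=get_obs();print(o['eef_pos'],o['t'],o['contact_force'])
ims=[]
for n in ('wrist','side','top'):
    c=read_camera(n);cv2.imwrite(f'pics/{n}8.png',c['pixels'][:,:,::-1]);np.savez(n+'8.npz',**c)
    if n!='wrist':
        P=cloud(c);Z=P[...,2]
        m=((Z>0.06)&(Z<0.145)&(P[...,0]<0.7)&(P[...,0]>.4)&(P[...,1]>-.4)&(P[...,1]<.35)).astype(np.uint8)
        N,L,S,C=cv2.connectedComponentsWithStats(m)
        for i in range(1,N):
            if S[i,4]>6:
                q=P[L==i];print(n,C[i].round(1),S[i],'mean',q.mean(0).round(4),'top',q[q[:,2].argmax()].round(4))
s=cv2.imread('pics/side8.png');t=cv2.imread('pics/top8.png')
cv2.imwrite('pics/j8.png',np.hstack([cv2.resize(s[120:240,205:305],(400,480)),cv2.resize(t[180:300,135:235],(400,480))]))
```

```text
[0.62818331 0.15467184 0.21700096] 17.2667 [ 1.0882635   0.02695544 -0.63921391]
side [232.1 144.5] [223 127  19  36 345] mean [0.5003 0.2727 0.0997] top [0.5001 0.2938 0.1389]
side [245.5 158.9] [242 148   8  23 124] mean [0.5105 0.2128 0.0931] top [0.5106 0.2156 0.1241]
side [275.  189.8] [274 184   3  13  38] mean [0.5318 0.0956 0.0791] top [0.5324 0.0957 0.0968]
side [416.8 314.6] [412 307  10  16  89] mean [ 0.6076 -0.2999  0.0834] top [ 0.609  -0.2977  0.1013]
side [329.7 334. ] [325 324  10  21 132] mean [ 0.4544 -0.265   0.092 ] top [ 0.4539 -0.2637  0.1146]
top [437.5 171.5] [433 168  10   8  43] mean [ 0.6074 -0.2971  0.0833] top [ 0.6097 -0.2963  0.1019]
top [170.8 221.8] [164 218  15   9 102] mean [0.504  0.2516 0.1054] top [0.5046 0.2553 0.1305]
top [151.3 225.1] [143 220  18  10 136] mean [0.4974 0.2903 0.1097] top [0.4986 0.295  0.1374]
top [423.  245.4] [417 243  12   6  63] mean [ 0.4547 -0.2602  0.0932] top [ 0.4557 -0.2608  0.1127]
```

View pics/j8.png

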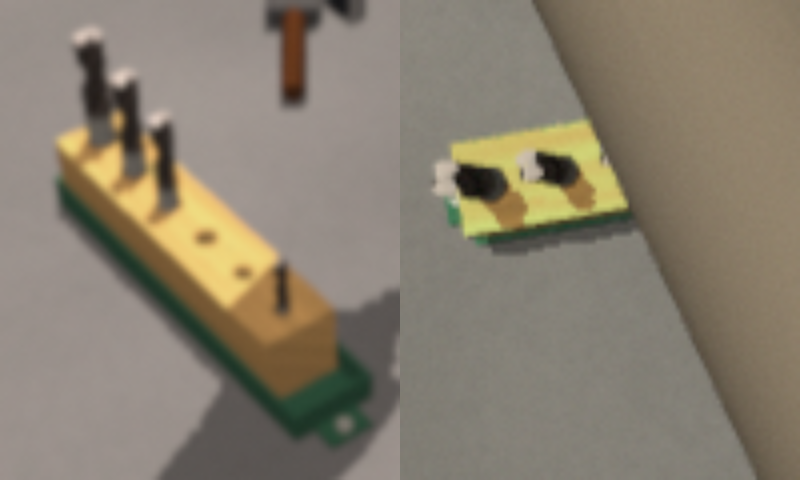

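View pics/wrist8.png

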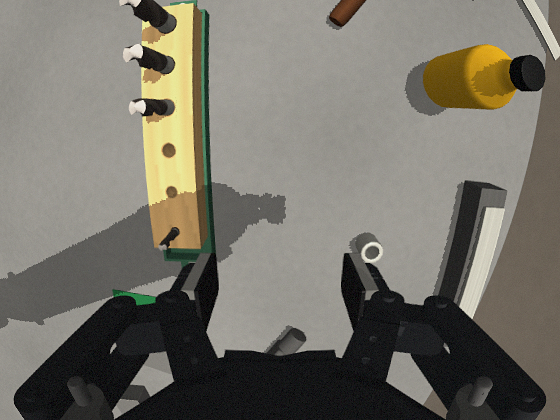

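The 14 mm bit stands upright in the fourth hole. Its tip reads 124 mm by the side camera, which reads 2-3 mm high, against 122 mm expected when home. The other bits haven't moved. I'll settle and hand in.

Request:
send_rows(
  commands=[
    {"translation":[0,0,0],"rot":[0,0,0],"grip":0.06},
    {"translation":[0,0,0],"rot":[0,0,0],"grip":0.06},
    {"translation":[0,0,0],"rot":[0,0,0],"grip":0.06},
    {"translation":[0,0,0],"rot":[0,0,0],"grip":0.06},
    {"translation":[0,0,0],"rot":[0,0,0],"grip":0.06},
  ],
)

```text
t: 17.83
eef_pos: [0.6254, 0.1563, 0.2169]
tool_rot: [-0.0, 0.996, 0.087, 0.0]
contact_force: [-0.4, -0.1, 0.1]
gripper_width: 0.701
```

```bash
python3 -c "
from station import *
print(hand_in())"
```

```text
the job is handed in; nothing more can be done
None
```

The bit on the mat was the 14 mm one, and it now stands upright in the block's fourth hole, fully home. I handed the job in at about 18 s; no verdict is reported.

- **Insertion:** the bit entered without touching the rim and met the spring at about 4 N sideways. It stopped hard at TCP height 0.0892 m (0.0893 expected) with about 10 N of upward force.
- **Last checks:** after release, the side camera put the tip at 124 mm. The bit should stand 122 mm high when home, and this camera read 2–3.5 mm high on bits of known height. The two waiting bits read within about 1 mm of where they stood (mean position), and the gripper was clear of everything.
- **Disagreements:**
  - The grip opening read about 12 mm on the 14 mm bit. I went by the three tip heights and the 13.7 mm width seen by the wrist camera.
  - The wrist and fixed cameras differed by about 2 mm on the bit's place. For the insertion I measured the bit's test hole and the block hole with the wrist camera alone, so that error cancels.
  - In the last top view the arm hid the 14 mm bit, so its final height rests on the side camera and the felt stop.

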